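Index the beaker carrier under the imaging head and lock it

TASK

Push the carrier with the beaker along its rail, away from you, until it clicks into the station under the imaging head - the first detent it comes to, not the one beyond. Then flip the cam lever beside the head forward over its high point so that it snaps closed and locks the carrier there. Leave the bottle and the flask beside the rail where they stand.

Things in the scene. Friction and masses are not known exactly. Their poses are not given: they have to be found in the camera images.
- rail_unit: Fixed aluminium unit with a steel rail 345 mm long, rail top 30 mm high. Origin on the worktop under the centre of the imaging station; x runs along the rail in the pushing direction (away from the robot), y to the left, z up. It stands turned up to 0.28 rad to either side. Detents: pairs of steel pins across the rail, one pair at the station, a second 90 mm farther on.
- head_edge (a point): Middle of the near lower edge of the white imaging head, 170 mm up. Head: 112 mm along the rail, y -111 to +45 mm, 170 to 233 mm high (lens below down to 160), on a column at the right. The carrier's push plate ends level with this edge: an upright gripper hits the head before the carrier is home, so lean the tool back to the robot by 20 to 45 degrees, fingertips forward.
- carrier (a joint): Travel of the carrier, m, growing away from the robot: 0 near end stop, 0.10 station under the head, 0.19 detent beyond. Starts at 0 to 0.04. Slides freely (0.6 N) to 0.084, needs about 8 N to climb the pin (top at 0.0915); past 0.094 it drops into the station by itself, within 1.5 mm. Plate 100 x 84 mm, top 52 mm above the worktop, about 0.5 kg, carrying a fixed beaker 50 mm wide, 61 mm tall.
- push_face (a point): Centre of the near (robot-side) face of the carrier's upright steel push plate, 67 mm above the worktop. The plate is 64 mm wide, 6 mm thick and reaches from 38 to 94 mm above the worktop. Push here along +x of rail_unit. Moves with the carrier.
- push_face_home (a point): Fixed point on the unit: where push_face lies when the carrier is exactly in the station.
- lever (a joint): Angle of the cam lever, rad: 0 open (spring-held, leaning 35 degrees from upright back to the robot), 1.25 high point, 2.007 closed (lying forward, 10 degrees above level). Turns about rail_unit's y. Resists with 0.4 N m at first, less towards the high point; past it snaps closed and stays. Its dog then drops between two lugs on the carrier's left side; closed too early it bars the carrier's way.
- lever_pivot (a point): Point on the lever's pivot axis in the lever's plane, 125 mm left of the rail's centre, 70 mm before the station's centre, 62 mm above the worktop.
- lever_tip (a point): On the centre line of the lever 92 mm from the pivot, near its end. The black round grip, 20 mm in diameter, runs from 60 to 102 mm from the pivot; push it from behind (robot side) forward and then down.
- buffer_bottle: Bystander: small white-capped bottle, 53 mm wide, 118 mm tall, standing left of the rail; origin at the centre of its underside.
- flask: Bystander: clear conical flask, 95 mm wide, 113 mm tall, standing right of the rail's near end; origin at the centre of its underside.

How it is judged:
By the outcome, as a careful person would: the job done as asked, in the order asked, and still so for the second after the job is handed in, with the robot touching nothing.
It also fails if it takes over 43 s, if anything falls off the work surface, if the arm or the gripper's body presses on something with over 40 N, if the wrist force passes 120 N, or if a joint passes its speed limit or range.

ROBOT

A 6-joint arm with a two-finger parallel gripper is mounted at the origin on a cart in front of the work surface, level with it; the furniture and walls round the work are solid. World frame = base frame: x ahead of the robot, y to its left, z up, the work surface at z = 0. Lengths are in m, angles in rad, forces in N, time in s.
With the tool pointing down it reaches from about 0.425 to 0.95 m from the base axis. Payload 3.5 kg.
Tool frame: the origin (TCP) lies midway between the tips of the shut fingers; the grasp point (between the pads) lies 19 mm behind it (ctrl.hold_point_z is the z of the grasp point in the tool frame, in m); z points along the fingers, y is the direction in which the jaws open and shut (so a half turn about z gives the same grasp; the last joint's range is limited). The gripper opens to 85 mm and grips with 20 to 120 N. Pads are 22 mm wide; open, the fingers measure 114 mm over their backs; the gripper's body (76 mm by 85 mm) begins 54 mm behind the grasp point. The pads swing forward as they close: fully open they stand 13 mm farther back than shut.
Start: joints at [1.059, 0.286, 1.577, -0, 1.279, -0.15], TCP at [0.239, 0.631, 0.231] pointing down, gripper open.
Joint ranges: [-2.77, 2.77], [-0.9, 2.22], [0.21, 2.48], [-1.53, 4.67], [0.24, 2.81], [-2.84, 2.84]. Speed limits (rad/s): [2.79, 2.79, 3.14, 3.14, 3.14, 3.14].

INTERFACE

Orientations are given as [roll, pitch, yaw] about the fixed x, y, z axes, in that order (R = Rz(yaw) Ry(pitch) Rx(roll)).
In Python, from cell import telemetry, viewer, job, ctrl gives the robot as it stands.
- The arm moves only by the tool drive_tool, never from a script. Its argument "series" is a list that holds one entry, the list of rows, each a list of 7 numbers: the turn, a rotation vector about the tool's x, y, z in degrees, then the shift along the tool's x, y, z in mm, then the gripper's target within -1 to 1 (fully open at 1, half-way at 0, shut at -1). In form: [[[wx, wy, wz, x, y, z, jaw], ...]]. A call has 1 to 10 rows; each row is the pose to reach, as a shift and turn from the pose commanded when the call began, along the tool's axes at that moment; what a row does not reach only later rows make up. A row lasts 1/8 s, in which the tool goes at most 62.5 mm and 10.7 degrees, less where a joint would pass 70% of its speed; a pose out of reach is approached as far as the arm can. A call with a gripper value outside its range is refused whole. The fingers move at their own pace and stop on an object; the grip force is fixed at half the most. Time passes only in rows, so rows that repeat a pose let the fingers close. It gives the time, the measured TCP pose, the force and the opening at its end, in the units of the state.
- telemetry.sense(): the state, without advancing time (a new reading comes with each control period).
- viewer.get_image(name): name is "scene" or "top" or "wrist"; returns (picture, depth): 480x640x3 uint8, red, green, blue; 480x640 float32, m along the optical axis (not along the pixel's ray), 0 where there is no reading.
- viewer.calibration(name): a dict with "fov_y" (degrees; the focal length in pixels is half the picture's height over the tangent of half this angle, whatever the lens; pixels are square), "cx", "cy" (the principal point, pixels), "T" (4x4, takes a point from camera to world coordinates). Camera axes: x right, y down, z forward; pixel columns grow to the right and rows downward; lengths in m; the calibration is good to about 2 mm. A picture is of the moment at which its call begins: read the wrist's pose just before it. calibration takes no time and is no camera call; for the wrist camera it gives the pose at the moment of the call.
- job.finish_job(): hands the job in, once; it reports no verdict.
The state is a dict: "time_s": time; "joint_pos": joint angles; "qvel": joint speeds; "joint_torque": joint torques, N m; "position": TCP position; "eef_rot": TCP orientation; "contact_force": force on the tool from outside, world axes, zero at the start; "torque": the same for the moment, N m; "grip_width": opening from 0.0 (shut) to 1.0 (fully open).
Only numpy, scipy, OpenCV 4.12 (cv2) and the standard library are available. Lean on these libraries where they do the work, as an engineer would, in place of code of your own. Each camera call takes 0.05 s, during which the arm holds its last target. There are 200 camera calls.

## Working session

There is one attempt and no reset: what is moved stays moved. The work goes in short steps, Python scripts to look and compute and a tool call to move; the robot and the scene stay as the last step left them, time stands still between calls to the robot, and variables do not carry over. Pictures are saved under pics/ and viewed, about 8 in all and at most 12, crops included, and the job is handed in when it is done.

Besides the shell and the picture viewer there is one more tool, called after "Call:" as name(argument=value, ...), one argument or row to a line, values as JSON. drive_tool: Moves the arm, as the interface text tells. Its arguments: {"type":"object","properties":{"series":{"type":"array","items":{"type":"array","items":{"type":"array","items":{"type":"number"}}}}},"required":["series"]}

```bash
mkdir -p pics; ls; python3 - <<'E'
from cell import telemetry, viewer, job, ctrl
import cv2, numpy as np
print(telemetry.sense(), ctrl.hold_point_z)
for n in ("scene","top"):
    c=viewer.calibration(n); im,d=viewer.get_image(n)
    print(n,c['fov_y'],c['cx'],c['cy'],np.round(c['T'],3).tolist())
    cv2.imwrite(f"pics/{n}0.png",im[:,:,::-1]); np.savez(f"{n}0.npz",im=im,d=d,**c)
E
```

```text
pics
{'time_s': 0.0, 'joint_pos': array([ 1.05900556e+00,  2.87147650e-01,  1.57815856e+00,  8.07184506e-06,
        1.27858471e+00, -1.50000387e-01]), 'qvel': array([ 0.00104227,  0.00101142, -0.00096834,  0.00014258,  0.0011892 ,
        0.00040575]), 'joint_torque': array([-5.05330058e-05, -4.05976331e+01, -2.92627734e+01, -9.83201062e-05,
        5.88420429e-03,  5.20840501e-06]), 'position': array([0.23856716, 0.63074617, 0.22996917]), 'eef_rot': array([-3.13932135e+00, -3.51086165e-04,  2.77979955e+00]), 'contact_force': array([-0.45986524, -0.23839978, -0.34547785]), 'torque': array([ 0.00258994, -0.02090029,  0.03395983]), 'grip_width': 0.9999225833366584} -0.0187
scene 57.37774159761056 318.51384217579243 244.02344259508328 [[0.682, -0.373, 0.629, 0.037], [-0.731, -0.345, 0.588, -0.442], [-0.002, -0.861, -0.508, 0.56], [0.0, 0.0, 0.0, 1.0]]
top 46.20668758832097 320.46408308203763 243.34182421233385 [[-0.006, -0.984, 0.176, 0.436], [-1.0, 0.002, -0.025, 0.073], [0.024, -0.176, -0.984, 0.972], [0.0, 0.0, 0.0, 1.0]]
```

View pics/scene0.png

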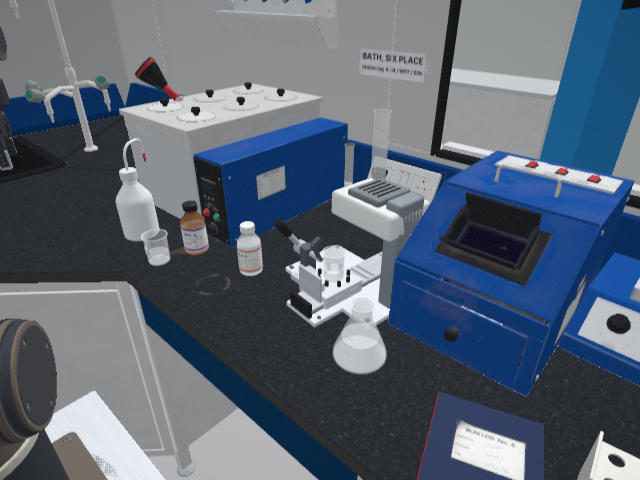

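View pics/top0.png

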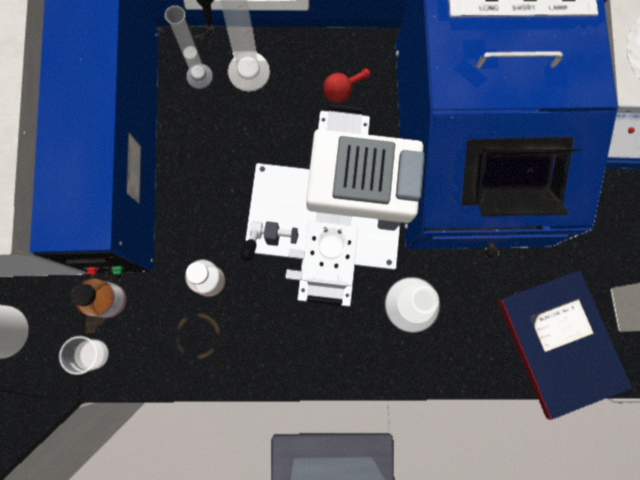

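The top view shows the white head at about (365,175), the carrier and beaker at (330,250), the lever grip at (250,248), the bottle at (205,278) and the flask at (412,305). Next I fit the unit frame from depth.

```bash
cat > h.py <<'E'
import numpy as np, cv2
def cloud(im,d,c):
    f=240/np.tan(np.radians(c['fov_y'])/2); v,u=np.mgrid[:480,:640]
    P=np.stack([(u-c['cx'])/f*d,(v-c['cy'])/f*d,d],-1)@c['T'][:3,:3].T+c['T'][:3,3]
    P[d==0]=np.nan; return P
def load(n):
    z=np.load(n); return cloud(z['im'],z['d'],z),z['im'],z
E
python3 - <<'E'
from h import *
for n in ("top0.npz","scene0.npz"):
    P,im,z=load(n)
    reg=(P[...,0]>.45)&(P[...,0]<.85)&(P[...,1]>-.16)&(P[...,1]<.2)
    for nm,lo,hi in (("headtop",.226,.240),("base",.004,.025),("platetop",.046,.058),("pushtop",.088,.098)):
        m=reg&(P[...,2]>lo)&(P[...,2]<hi)
        if nm!="base": m&=im.min(-1)>60
        Q=P[m]
        # largest component
        k,l,s,_=cv2.connectedComponentsWithStats(m.astype(np.uint8)); 
        for i in np.argsort(-s[1:,4])[:3]+1:
            Q=P[l==i]; 
            if len(Q)<30: continue
            r=cv2.minAreaRect(Q[:,:2].astype(np.float32))
            print(n,nm,s[i].tolist(),len(Q),np.round(r[0],4),np.round(r[1],4),round(r[2],2),'z',np.round(np.median(Q[:,2]),4))
E
```

```text
top0.npz headtop [332, 136, 64, 69, 3282] 3282 [ 0.6714 -0.0058] [0.0802 0.0911] 83.23 z 0.2332
top0.npz headtop [396, 149, 28, 52, 1212] 1212 [ 0.664 -0.069] [0.0341 0.0704] 83.48 z 0.2349
top0.npz base [246, 164, 71, 93, 4089] 4089 [0.6675 0.1141] [0.1168 0.1635] 83.47 z 0.0101
top0.npz base [351, 217, 49, 52, 1854] 1854 [ 0.6088 -0.043 ] [0.0855 0.0843] 83.75 z 0.0103
top0.npz base [385, 277, 56, 56, 425] 425 [ 0.4991 -0.104 ] [0.0934 0.0866] 31.4 z 0.0178
top0.npz platetop [286, 221, 72, 65, 2159] 2159 [0.5855 0.0477] [0.1098 0.1004] 82.98 z 0.0522
top0.npz platetop [396, 282, 41, 43, 283] 283 [ 0.4992 -0.1036] [0.0687 0.0605] 19.88 z 0.0514
top0.npz platetop [415, 296, 17, 14, 88] 88 [ 0.5014 -0.1182] [0.0267 0.0214] 89.5 z 0.0469
top0.npz pushtop [307, 278, 41, 9, 170] 170 [0.5312 0.0412] [0.0634 0.0061] 83.33 z 0.0935
top0.npz pushtop [321, 231, 23, 12, 31] 31 [0.6047 0.0313] [0.036  0.0119] 77.2 z 0.0929
scene0.npz headtop [348, 178, 77, 33, 1310] 1310 [ 0.6654 -0.0263] [0.1218 0.0915] 83.38 z 0.2318
scene0.npz base [286, 276, 130, 63, 1566] 1566 [ 0.5646 -0.0418] [0.1902 0.2146] 65.34 z 0.0092
scene0.npz base [332, 340, 55, 34, 688] 688 [ 0.4818 -0.1195] [0.057  0.0937] 38.62 z 0.0157
scene0.npz base [344, 250, 20, 20, 197] 197 [0.7228 0.0875] [0.0853 0.0428] 36.24 z 0.0084
scene0.npz platetop [291, 269, 72, 32, 715] 715 [0.5778 0.0479] [0.1117 0.1074] 83.14 z 0.0508
scene0.npz platetop [341, 328, 40, 22, 318] 318 [ 0.4867 -0.1166] [0.0396 0.0662] 39.05 z 0.0515
scene0.npz platetop [379, 285, 13, 11, 63] 63 [ 0.6268 -0.0644] [0.0315 0.004 ] 82.9 z 0.0512
scene0.npz pushtop [351, 313, 22, 12, 118] 118 [ 0.4875 -0.1153] [0.0171 0.0346] 38.18 z 0.0931
scene0.npz pushtop [299, 265, 23, 17, 97] 97 [0.5275 0.0415] [0.0651 0.0069] 83.96 z 0.0919
scene0.npz pushtop [323, 260, 22, 9, 91] 91 [0.5794 0.0258] [0.0215 0.0414] 42.24 z 0.093
```

```bash
python3 - <<'E'
import cv2
a=cv2.imread('pics/top0.png')[90:320,180:450]; b=cv2.imread('pics/scene0.png')[160:380,220:450]
import numpy as np
a=cv2.resize(a,None,fx=1.48,fy=1.48*1,interpolation=3);a=a[:,:400]
cv2.imwrite('pics/c0.png',cv2.resize(b,None,fx=2.6,fy=2.6,interpolation=3))
E
```

```text
(no output)
```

View pics/c0.png

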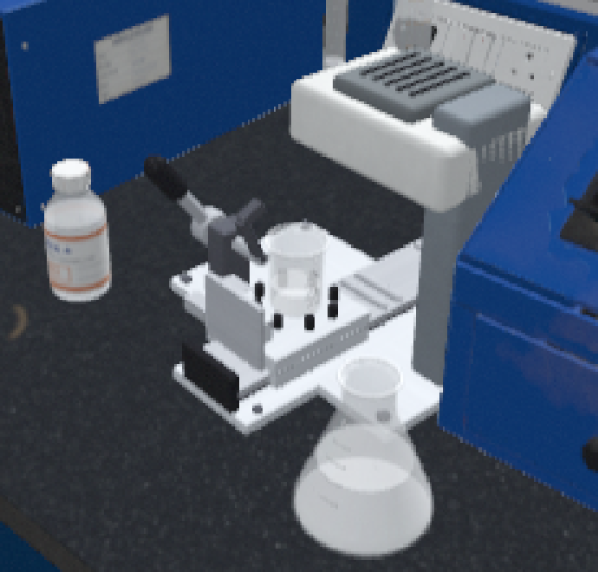

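```bash
python3 - <<'E'
from h import *
a=np.radians(-6.65); R=np.array([[np.cos(a),-np.sin(a),0],[np.sin(a),np.cos(a),0],[0,0,1]])
for n in ("top0.npz","scene0.npz"):
    P,im,z=load(n); Q=P@R  # into unit axes (origin world)
    x,y,h=Q[...,0],Q[...,1],Q[...,2]
    reg=(P[...,0]>.45)&(P[...,0]<.85)&(P[...,1]>-.13)&(P[...,1]<.2)
    def rng(nm,m):
        q=Q[m&reg]
        if len(q)>5: print(n,nm,len(q),'x',np.round(np.percentile(q[:,0],[0.5,2,50,98,99.5]),4),'y',np.round(np.percentile(q[:,1],[0.5,2,50,98,99.5]),4),'z',np.round(np.percentile(q[:,2],[1,50,99]),4))
    rng('head',(h>.165)&(h<.24))
    rng('push',(h>.085)&(h<.098)&(x<.54)&(y>.05)&(y<.15)&(x>.5))
    rng('plate',(h>.049)&(h<.056)&(y>.06)&(y<.155)&(x<.7))
    rng('rail',(h>.027)&(h<.033)&(x>.68))
    dark=im.max(-1)<50
    g=dark&(h>.05)&(y>.19)&(y<.3)
    rng('grip',g)
    rng('leverbits',(h>.045)&(y>.17)&(y<.27)&(x>.5)&(x<.68))
E
```

```text
top0.npz head 12395 x [0.6116 0.612  0.6691 0.8211 0.8466] y [-0.052  -0.0468  0.0429  0.1424  0.1458] z [0.168  0.2215 0.2379]
top0.npz push 178 x [0.5198 0.5199 0.5225 0.5258 0.5259] y [0.0709 0.0721 0.1025 0.1326 0.1339] z [0.0856 0.0934 0.097 ]
top0.npz plate 1921 x [0.5201 0.528  0.563  0.6243 0.6254] y [0.0606 0.0615 0.1079 0.1508 0.1541] z [0.0492 0.0522 0.0557]
top0.npz rail 635 x [0.7965 0.7974 0.8155 0.8333 0.8442] y [-0.0022  0.0016  0.1004  0.13    0.131 ] z [0.0273 0.0303 0.0328]
top0.npz grip 271 x [0.5362 0.5369 0.5526 0.5852 0.5887] y [0.1912 0.192  0.225  0.2352 0.2364] z [0.0509 0.1393 0.149 ]
top0.npz leverbits 885 x [0.5363 0.5384 0.5908 0.6114 0.6127] y [0.1703 0.1733 0.2185 0.2349 0.2356] z [0.0506 0.0766 0.1473]
scene0.npz head 5386 x [0.6074 0.608  0.6405 0.7345 0.7438] y [-0.0531 -0.0487  0.0108  0.1355  0.1406] z [0.167  0.2139 0.2368]
scene0.npz push 126 x [0.5156 0.5159 0.5175 0.5223 0.5227] y [0.0697 0.0703 0.0983 0.1309 0.133 ] z [0.0853 0.0914 0.0942]
scene0.npz plate 583 x [0.5158 0.5164 0.5645 0.6195 0.6211] y [0.0602 0.0607 0.0783 0.1511 0.1545] z [0.0491 0.051  0.0558]
scene0.npz rail 273 x [0.6807 0.6811 0.7036 0.7581 0.774 ] y [-0.0396 -0.0107  0.1108  0.1303  0.1314] z [0.0271 0.0285 0.0318]
scene0.npz grip 167 x [0.5333 0.5335 0.5465 0.5645 0.5672] y [0.2157 0.2162 0.2198 0.231  0.2325] z [0.1045 0.1284 0.1462]
scene0.npz leverbits 530 x [0.5334 0.5341 0.58   0.6019 0.6042] y [0.1729 0.1788 0.2183 0.2309 0.2346] z [0.0461 0.0752 0.145 ]
```

```bash
python3 - <<'E'
from h import *
a=np.radians(-6.65); R=np.array([[np.cos(a),-np.sin(a),0],[np.sin(a),np.cos(a),0],[0,0,1]])
for n in ("top0.npz","scene0.npz"):
    P,im,z=load(n); Q=P@R-[.6657,.101,0]
    x,y,h=Q.transpose(2,0,1)
    def rng(nm,m):
        q=Q[m]
        if len(q)>5: print(n,nm,len(q),'x',np.round(np.percentile(q[:,0],[1,50,99]),4),'y',np.round(np.percentile(q[:,1],[1,50,99]),4),'z',np.round(np.percentile(q[:,2],[1,50,99]),4))
    rng('bottle',(h>.02)&(h<.13)&(y>.14)&(y<.25)&(x<-.125)&(x>-.22)&~((y<.16)&(x>-.14)))
    rng('bottlecap',(h>.10)&(h<.13)&(y>.14)&(y<.25)&(x<-.14)&(x>-.22))
    rng('box',(h>.06)&(y>.2)&(y<.4)&(x>-.1)&(x<.1))
    rng('endstop',(h>.012)&(y>-.04)&(y<.04)&(x<-.148)&(x>-.22))
    g=(im.max(-1)<50)&(h>.09)&(y>.10)&(y<.15)&(x>-.16)&(x<-.09)
    rng('grip',g)
E
```

```text
top0.npz bottle 1063 x [-0.1803 -0.1584 -0.1301] y [0.1742 0.1922 0.2233] z [0.0238 0.0871 0.1206]
top0.npz bottlecap 383 x [-0.1698 -0.1552 -0.1411] y [0.185  0.1993 0.2158] z [0.1054 0.1177 0.1211]
top0.npz box 12766 x [-0.0983 -0.009   0.0975] y [0.304  0.3368 0.3987] z [0.0662 0.2238 0.2275]
top0.npz endstop 553 x [-0.1711 -0.1597 -0.1483] y [-0.0369  0.0008  0.0378] z [0.0124 0.0315 0.0472]
top0.npz grip 232 x [-0.1294 -0.1156 -0.0959] y [0.117  0.1252 0.1348] z [0.1185 0.1414 0.1493]
scene0.npz bottle 955 x [-0.1845 -0.1671 -0.1385] y [0.1728 0.1851 0.2119] z [0.0209 0.0716 0.1178]
scene0.npz bottlecap 175 x [-0.1736 -0.1614 -0.1436] y [0.1838 0.1927 0.2129] z [0.1015 0.1149 0.1182]
scene0.npz box 4577 x [-0.0985 -0.0108  0.0977] y [0.3029 0.3188 0.3953] z [0.0624 0.1654 0.2242]
scene0.npz endstop 884 x [-0.1753 -0.1503 -0.148 ] y [-0.0305 -0.0038  0.0311] z [0.0127 0.0425 0.0925]
scene0.npz grip 167 x [-0.1324 -0.1192 -0.0995] y [0.115  0.1188 0.131 ] z [0.1045 0.1284 0.1462]
```

```bash
cat >> h.py <<'E'
from scipy.spatial.transform import Rotation as Ro
YAW=np.radians(-6.65); RU=Ro.from_euler('z',YAW); OU=RU.apply([.6657,.101,0])
def state():
    from cell import telemetry
    s=telemetry.sense(); return s,np.array(s['position']),Ro.from_euler('xyz',s['eef_rot'])
def show():
    s,p,r=state(); u=RU.inv().apply(p-OU); z=(RU.inv()*r).apply([0,0,1])
    print('t',round(s['time_s'],2),'unit mm',np.round(u*1e3,1),'lean',np.round(np.degrees(np.arctan2(z[0],-z[2])),1),'side',round(z[1],3),'F_unit',np.round(RU.inv().apply(s['contact_force']),1),'q',np.round(s['joint_pos'],2),'grip',round(s['grip_width'],2))
def rows(targets):  # (x,y,z mm unit, lean deg)
    s,p,r=state(); show()
    for x,y,z,L in targets:
        c,n=np.cos(np.radians(L)),np.sin(np.radians(L))
        T=RU*Ro.from_matrix(np.array([[-c,0,-n],[0,1,0],[n,0,-c]]).T*[[1,1,1]]*1) if 0 else RU*Ro.from_matrix(np.column_stack([[-c,0,-n],[0,1,0],[n,0,-c]]))
        w=(r.inv()*T).as_rotvec(degrees=True); d=r.inv().apply(OU+RU.apply([x/1e3,y/1e3,z/1e3])-p)*1e3
        print((x,y,z,L),np.round(w,1).tolist(),np.round(d,1).tolist())
E
sed -i 's/Ro.from_matrix(np.array.*if 0 else RU\*/Ro.from_matrix(np.column_stack([[-c,0,-n],[0,1,0],[n,0,-c]]))#/' h.py; sed -i 's/T=RU\*Ro.from_matrix(np.column_stack(\(.*\)))#.*/T=RU*Ro.from_matrix(np.column_stack(\1))/' h.py
python3 -c "
from h import *
rows([(-190,0,250,0),(-190,0,230,38),(-185,0,66,38)])"; grep -n "T=RU" h.py
```

```text
t 0.1 unit mm [-501.8  553.2  230.1] lean -0.0 side -0.002 F_unit [-0.7  0.2 -0.2] q [ 1.06  0.29  1.58 -0.    1.28 -0.15] grip 1.0
(-190, 0, 250, 0) [-0.1, -0.0, -14.1] [-437.0, -460.8, -19.1]
(-190, 0, 230, 38) [-4.8, -37.8, -13.5] [-437.0, -460.7, 0.9]
(-185, 0, 66, 38) [-4.8, -37.8, -13.5] [-441.9, -459.2, 164.9]
20:        T=RU*Ro.from_matrix(np.column_stack([[-c,0,-n],[0,1,0],[n,0,-c]]))
```

Call:
drive_tool(
  series=[
    [[0, 0, -4, 0, 0, -25, -1], [0, 0, -14, -437, -461, -30, -1], [0, 0, -14, -437, -461, -30, -1], [0, 0, -14, -437, -461, -30, -1], [0, 0, -14, -437, -461, -30, -1], [0, 0, -14, -437, -461, -30, -1], [0, 0, -14, -437, -461, -30, -1], [0, 0, -14, -437, -461, -30, -1], [0, 0, -14, -437, -461, -30, -1], [0, 0, -14, -437, -461, -30, -1]],
  ],
)

```text
time_s: 1.35
position: [0.4564, 0.1106, 0.2605]
eef_rot: [3.141, 0.0, 3.024]
contact_force: [0.7, 0.4, 0.2]
grip_width: 0.002
```

```bash
python3 -c "
from h import *
rows([(-190,0,240,38),(-185,0,66,38)])"
```

```text
t 1.35 unit mm [-225.1   61.7  260.5] lean 0.0 side 0.0 F_unit [0.6 0.5 0.2] q [ 0.02 -0.2   2.03  0.    1.32 -1.43] grip 0.0
(-190, 0, 240, 38) [-0.0, -38.0, -0.1] [-35.2, -61.7, 20.5]
(-185, 0, 66, 38) [-0.0, -38.0, -0.1] [-40.2, -61.7, 194.5]
```

Call:
drive_tool(
  series=[
    [[0, -10, 0, -20, -30, 15, -1], [0, -20, 0, -35, -62, 20, -1], [0, -30, 0, -35, -62, 20, -1], [0, -38, 0, -35, -62, 20, -1], [0, -38, 0, -35, -62, 20, -1], [0, -38, 0, -35, -62, 20, -1]],
  ],
)

```text
time_s: 2.1
position: [0.4844, 0.0468, 0.2417]
eef_rot: [-3.142, 0.663, 3.024]
contact_force: [0.4, -0.3, -0.3]
grip_width: 0.0
```

```bash
python3 -c "
from h import *
rows([(-190,0,66,38),(-180,0,66,38)])
from cell import viewer
im,d=viewer.get_image('scene'); cv2.imwrite('pics/s1.png',im[:,:,::-1])"
```

```text
t 2.1 unit mm [-190.     1.6  241.7] lean 38.0 side -0.001 F_unit [ 0.4 -0.2 -0.3] q [-0.11 -0.52  2.38 -0.01  0.61 -1.56] grip 0.0
(-190, 0, 66, 38) [-0.0, -0.0, -0.1] [108.1, -1.6, 138.5]
(-180, 0, 66, 38) [-0.0, -0.0, -0.1] [100.2, -1.6, 144.6]
```

View pics/s1.png

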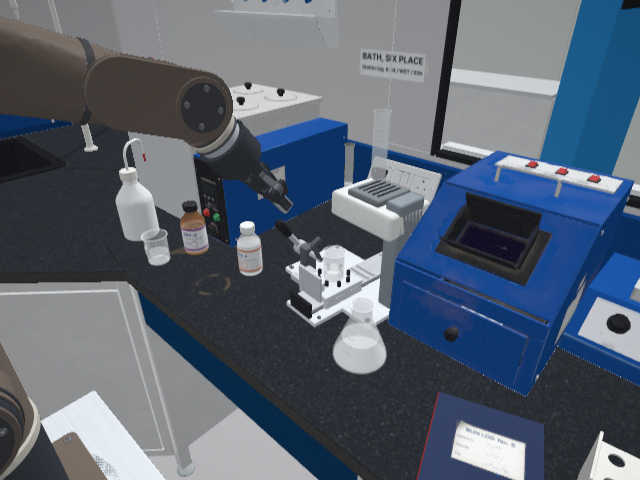

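The tool is leaned and sits above the near end of the rail, with its fingertips at about (288,205). Next I lower it.

Call:
drive_tool(
  series=[
    [[0, 0, 0, 36, 0, 46, -1], [0, 0, 0, 72, -1, 92, -1], [0, 0, 0, 108, -2, 138, -1], [0, 0, 0, 108, -2, 138, -1], [0, 0, 0, 108, -2, 138, -1]],
  ],
)

```text
time_s: 2.78
position: [0.4886, 0.0458, 0.0897]
eef_rot: [-3.14, 0.637, 3.024]
contact_force: [1.4, 0.3, 0.8]
grip_width: -0.001
```

```bash
python3 -c "
from h import *
rows([(-160,0,66,38),(-80,0,66,38)])"
```

```text
t 2.77 unit mm [-185.7    1.    89.7] lean 36.5 side -0.002 F_unit [1.4 0.4 0.8] q [-0.11 -0.21  2.48 -0.02  0.24 -1.54] grip -0.0
(-160, 0, 66, 38) [-0.1, -1.5, -0.1] [-6.6, -1.0, 34.4]
(-80, 0, 66, 38) [-0.1, -1.5, -0.1] [-70.9, -0.8, 81.9]
```

Joints 3 and 5 are at their limits here. I reduce the lean for the start of the push.

Call:
drive_tool(
  series=[
    [[0, 6, 0, 0, -1, -5, -1], [0, 13, 0, 0, -1, -5, -1], [0, 13, 0, 0, -1, -5, -1]],
  ],
)

```text
time_s: 3.15
position: [0.4876, 0.0448, 0.0963]
eef_rot: [-3.14, 0.416, 3.024]
contact_force: [-0.9, -0.3, -0.7]
grip_width: -0.0
```

```bash
python3 -c "
from h import *
rows([(-182,0,62,24),(-170,0,64,24),(-80,0,64,36)])"
```

```text
t 3.15 unit mm [-186.6   -0.    96.3] lean 23.9 side -0.002 F_unit [-0.9 -0.4 -0.7] q [-0.11 -0.16  2.36 -0.01  0.53 -1.56] grip -0.0
(-182, 0, 62, 24) [-0.1, -0.1, -0.1] [9.7, 0.1, 33.2]
(-170, 0, 64, 24) [-0.1, -0.1, -0.1] [-2.1, 0.1, 36.2]
(-80, 0, 64, 36) [-0.1, -12.1, -0.1] [-84.4, 0.3, 72.6]
```

Call:
drive_tool(
  series=[
    [[0, 0, 0, 5, 0, 20, -1], [0, 0, 0, 5, 0, 34, -1], [0, 0, 0, 5, 0, 34, -1]],
  ],
)

```text
time_s: 3.52
position: [0.4915, 0.0444, 0.058]
eef_rot: [-3.14, 0.406, 3.024]
contact_force: [0.3, 0.0, -0.2]
grip_width: 0.001
```

```bash
python3 -c "
from h import *
rows([(-160,0,64,25),(-120,0,64,30),(-100,0,64,33),(-84,0,64,36)])"
```

```text
t 3.52 unit mm [-182.6    0.    58. ] lean 23.3 side -0.002 F_unit [ 0.3  0.1 -0.2] q [-0.11 -0.07  2.36 -0.01  0.44 -1.56] grip 0.0
(-160, 0, 64, 25) [-0.1, -1.7, -0.1] [-23.1, 0.0, 3.4]
(-120, 0, 64, 30) [-0.1, -6.7, -0.1] [-59.9, 0.1, 19.2]
(-100, 0, 64, 33) [-0.1, -9.7, -0.1] [-78.3, 0.2, 27.1]
(-84, 0, 64, 36) [-0.1, -12.7, -0.1] [-93.0, 0.2, 33.5]
```

Call:
drive_tool(
  series=[
    [[0, -1, 0, -12, 0, 2, -1], [0, -2, 0, -23, 0, 3, -1], [0, -3, 0, -32, 0, 7, -1], [0, -5, 0, -42, 0, 11, -1], [0, -6, 0, -52, 0, 15, -1], [0, -7, 0, -60, 0, 19, -1], [0, -8, 0, -68, 0, 23, -1], [0, -10, 0, -76, 0, 26, -1], [0, -11, 0, -83, 0, 29, -1], [0, -12, 0, -89, 0, 32, -1]],
  ],
)

```text
time_s: 4.78
position: [0.5871, 0.0333, 0.0763]
eef_rot: [-3.14, 0.597, 3.024]
contact_force: [-0.4, -0.0, -0.6]
grip_width: 0.001
```

```bash
cat > look.py <<'E'
from h import *
from cell import viewer
import sys
rows([(-80,0,64,36),(-75,0,64,36),(-70,0,64,36)])
for n in ('top','scene'):
    im,d=viewer.get_image(n); P=cloud(im,d,viewer.calibration(n)); Q=RU.inv().apply((P-OU).reshape(-1,3)).reshape(P.shape); x,y,h=Q.transpose(2,0,1)
    cv2.imwrite(f'pics/{n}_{sys.argv[1]}.png',im[:,:,::-1])
    sh={'top':-.002,'scene':.002}[n]
    m=(h>.046)&(h<.056)&(y>.03)&(y<.06)&(x>-.16)&(x<.05)
    m2=(h>.086)&(h<.097)&(abs(y)<.03)&(x>-.16)&(x<-.04)
    for k,q in (('leftlugs',Q[m]),('push',Q[m2])):
        if len(q)>5: print(n,k,len(q),np.round((np.percentile(q[:,0],[1,50,99])+sh)*1e3,1))
E
python3 look.py a
```

```text
t 4.78 unit mm [-86.4   0.   76.3] lean 34.2 side -0.003 F_unit [-0.4 -0.1 -0.6] q [-0.11  0.07  2.24 -0.02  0.24 -1.55] grip 0.0
(-80, 0, 64, 36) [-0.2, -1.8, -0.1] [1.6, -0.0, 13.8]
(-75, 0, 64, 36) [-0.2, -1.8, -0.1] [-2.5, -0.0, 16.6]
(-70, 0, 64, 36) [-0.2, -1.8, -0.1] [-6.6, 0.0, 19.4]
top leftlugs 367 [-74.4 -48.7 -25.2]
top push 218 [-93.4 -79.4 -74.4]
scene leftlugs 39 [-76.6 -68.2  -4.3]
scene push 102 [-111.4  -78.5  -71.9]
```

```bash
python3 -c "
from h import *
rows([(-90,0,66,30),(-80,0,62,30)])"
```

```text
t 4.88 unit mm [-85.3   0.   77.6] lean 34.4 side -0.003 F_unit [-1.2 -0.6  0. ] q [-0.11  0.07  2.24 -0.02  0.24 -1.55] grip 0.0
(-90, 0, 66, 30) [-0.2, 4.4, -0.1] [10.4, -0.0, 6.9]
(-80, 0, 62, 30) [-0.2, 4.4, -0.1] [4.4, 0.0, 15.9]
```

Call:
drive_tool(
  series=[
    [[0, 2, 0, 6, 0, 2, -1], [0, 4.5, 0, 10, 0, 7, -1], [0, 4.5, 0, 10, 0, 7, -1]],
  ],
)

```text
time_s: 5.25
position: [0.5826, 0.0337, 0.0647]
eef_rot: [-3.14, 0.518, 3.024]
contact_force: [-0.1, -0.6, -0.1]
grip_width: 0.0
```

```bash
python3 -c "
from h import *
rows([(-85,0,64,30),(-80,0,64,30),(-75,0,64,30),(-70,0,64,30)])"
```

```text
t 5.25 unit mm [-90.9  -0.   64.7] lean 29.7 side -0.003 F_unit [-0.  -0.6 -0.1] q [-0.11  0.09  2.21 -0.01  0.32 -1.56] grip 0.0
(-85, 0, 64, 30) [-0.1, -0.3, -0.1] [-4.8, 0.1, 3.5]
(-80, 0, 64, 30) [-0.1, -0.3, -0.1] [-9.2, 0.1, 6.0]
(-75, 0, 64, 30) [-0.1, -0.3, -0.1] [-13.5, 0.1, 8.5]
(-70, 0, 64, 30) [-0.1, -0.3, -0.1] [-17.8, 0.1, 10.9]
```

Call:
drive_tool(
  series=[
    [[0, 0, 0, -3, 0, 2, -1], [0, 0, 0, -6, 0, 4, -1], [0, 0, 0, -9, 0, 5.5, -1], [0, 0, 0, -11, 0, 6.5, -1], [0, 0, 0, -12, 0, 7, -1], [0, 0, 0, -12, 0, 7, -1]],
  ],
)

```text
time_s: 6.0
position: [0.5957, 0.0322, 0.0642]
eef_rot: [-3.14, 0.517, 3.024]
contact_force: [-1.1, -0.2, -1.1]
grip_width: -0.0
```

```bash
python3 -c "
from h import *
show()"
```

```text
t 6.0 unit mm [-77.7   0.   64.2] lean 29.6 side -0.003 F_unit [-1.1 -0.4 -1.1] q [-0.11  0.12  2.18 -0.01  0.32 -1.56] grip -0.0
```

Call:
drive_tool(
  series=[
    [[0, 0, 0, -0.9, 0, 0.5, -1], [0, 0, 0, -1.7, 0, 1, -1], [0, 0, 0, -2.6, 0, 1.5, -1], [0, 0, 0, -2.6, 0, 1.5, -1]],
  ],
)

```text
time_s: 6.5
position: [0.5985, 0.0319, 0.0641]
eef_rot: [-3.14, 0.516, 3.024]
contact_force: [-3.6, 0.3, 2.0]
grip_width: -0.0
```

Call:
drive_tool(
  series=[
    [[0, 0, 0, -0.9, 0, 0.5, -1], [0, 0, 0, -1.7, 0, 1, -1], [0, 0, 0, -1.7, 0, 1, -1]],
  ],
)

```text
time_s: 6.88
position: [0.6011, 0.0316, 0.0642]
eef_rot: [-3.14, 0.518, 3.024]
contact_force: [-1.5, 1.3, -0.3]
grip_width: 0.003
```

Call:
drive_tool(
  series=[
    [[0, 0, 0, -0.9, 0, 0.5, -1], [0, 0, 0, -1.7, 0, 1, -1], [0, 0, 0, -1.7, 0, 1, -1]],
  ],
)

```text
time_s: 7.25
position: [0.6039, 0.0312, 0.0651]
eef_rot: [-3.14, 0.52, 3.024]
contact_force: [-0.5, -0.0, 0.8]
grip_width: -0.0
```

```bash
python3 look.py b
```

```text
t 7.25 unit mm [-69.5  -0.   65.1] lean 29.8 side -0.003 F_unit [-0.5 -0.1  0.8] q [-0.11  0.14  2.17 -0.01  0.32 -1.56] grip -0.0
(-80, 0, 64, 36) [-0.2, -6.2, -0.1] [9.7, 0.0, -4.3]
(-75, 0, 64, 36) [-0.2, -6.2, -0.1] [5.4, 0.0, -1.8]
(-70, 0, 64, 36) [-0.2, -6.2, -0.1] [1.0, 0.0, 0.7]
top leftlugs 254 [-54.7 -42.3  -5.8]
top push 201 [-76.8 -59.3 -54.9]
scene leftlugs 12 [-62.5  10.6  20.5]
scene push 61 [-103.3  -53.1  -47.3]
```

Call:
drive_tool(
  series=[
    [[0, 0, 0, 26, 0, -15, -1], [0, 0, 0, 42, 0, -40, -1], [0, 0, 0, 50, 0, -90, -1], [0, 0, 0, 50, 0, -110, -1], [0, 0, 0, 50, 0, -110, -1]],
  ],
)

```text
time_s: 7.98
position: [0.5068, 0.043, 0.1377]
eef_rot: [-3.14, 0.523, 3.024]
contact_force: [0.7, -1.2, 0.0]
grip_width: 0.002
```

```bash
python3 look.py c; python3 - <<'E'
import cv2,numpy as np
a=cv2.imread('pics/top_c.png')[190:320,230:430]; b=cv2.imread('pics/scene_c.png')[180:340,250:450]
a=cv2.resize(a,(600,390),interpolation=3)[:, :]; b=cv2.resize(b,(400,320),interpolation=3)
c=np.zeros((600,800,3),np.uint8); c[:280,:400]=cv2.resize(a,(400,280)); c[:320,400:]=b
cv2.imwrite('pics/cmp_c.png',c[:320])
E
```

```text
t 7.97 unit mm [-167.3    0.5  137.7] lean 30.0 side -0.002 F_unit [ 0.8 -1.1  0. ] q [-0.11 -0.23  2.36 -0.01  0.5  -1.56] grip 0.0
(-80, 0, 64, 36) [-0.1, -6.0, -0.1] [-38.8, -0.1, 107.4]
(-75, 0, 64, 36) [-0.1, -6.0, -0.1] [-43.1, -0.1, 109.9]
(-70, 0, 64, 36) [-0.1, -6.0, -0.1] [-47.4, -0.1, 112.4]
top leftlugs 229 [-48.7 -37.3   0.9]
top push 165 [-55.  -52.6 -48.5]
scene leftlugs 52 [-61.3 -44.   18.9]
scene push 100 [-54.9 -53.2 -48.3]
```

View pics/cmp_c.png

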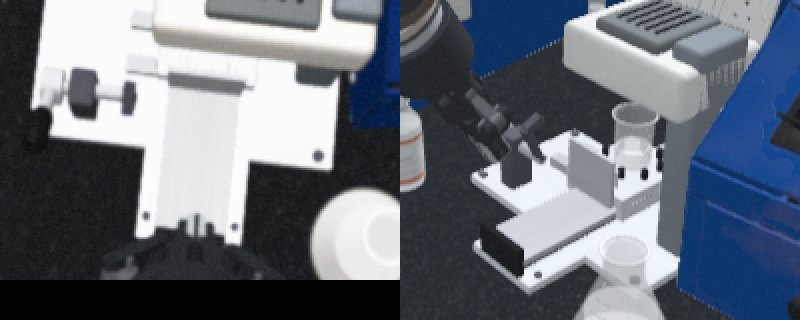

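The carrier's face measures -55.0 mm in both cameras, and home is -56. The tool only drove it to about -60, so it dropped into the station by itself. The crop shows the lever still open. Next I move behind the lever.

```bash
python3 -c "
from h import *
rows([(-165,118,150,26),(-148,118,114,26)])"
```

```text
t 8.07 unit mm [-168.1    0.3  135.2] lean 29.7 side -0.003 F_unit [-0.  -0.2 -0.6] q [-0.11 -0.23  2.36 -0.01  0.5  -1.56] grip 0.0
(-165, 118, 150, 26) [-0.1, 3.7, -0.1] [-9.9, 117.7, -11.7]
(-148, 118, 114, 26) [-0.1, 3.7, -0.1] [-6.8, 117.8, 28.0]
```

Call:
drive_tool(
  series=[
    [[0, 4, 0, -5, 40, -12, -1], [0, 4, 0, -10, 80, -12, -1], [0, 4, 0, -10, 118, -12, -1], [0, 4, 0, -8, 118, 10, -1], [0, 4, 0, -7, 118, 28, -1], [0, 4, 0, -7, 118, 28, -1], [0, 4, 0, -7, 118, 28, -1]],
  ],
)

```text
time_s: 8.95
position: [0.5395, 0.1577, 0.1136]
eef_rot: [-3.14, 0.447, 3.024]
contact_force: [-1.0, -0.4, 1.0]
grip_width: 0.001
```

```bash
python3 -c "
from h import *
rows([(-135,118,115,26),(-120,118,124,26),(-105,118,132,26),(-90,118,135,26),(-75,118,136,26),(-62,118,134,26),(-50,118,130,27),(-38,118,123,28),(-27,118,115,29),(-17,118,105,30)])
from cell import viewer
im,d=viewer.get_image('scene'); a=im[160:320,220:420,::-1]
im,d=viewer.get_image('top'); b=im[200:330,200:362,::-1]
cv2.imwrite('pics/d.png',np.hstack([cv2.resize(a,(400,320),interpolation=3),cv2.resize(b,(399,320),interpolation=3)]))"
```

```text
t 8.95 unit mm [-148.1  118.1  113.6] lean 25.6 side -0.003 F_unit [-1.  -0.5  1. ] q [ 0.16 -0.01  2.19 -0.23  0.54 -1.12] grip 0.0
(-135, 118, 115, 26) [-0.2, -0.4, -0.1] [-12.5, -0.1, 4.4]
(-120, 118, 124, 26) [-0.2, -0.4, -0.1] [-29.9, -0.1, 2.8]
(-105, 118, 132, 26) [-0.2, -0.4, -0.1] [-46.9, -0.1, 2.0]
(-90, 118, 135, 26) [-0.2, -0.4, -0.1] [-61.7, -0.0, 5.8]
(-75, 118, 136, 26) [-0.2, -0.4, -0.1] [-75.6, 0.0, 11.4]
(-62, 118, 134, 26) [-0.2, -0.4, -0.1] [-86.5, 0.1, 18.8]
(-50, 118, 130, 27) [-0.2, -1.4, -0.1] [-95.6, 0.1, 27.6]
(-38, 118, 123, 28) [-0.2, -2.4, -0.1] [-103.4, 0.1, 39.1]
(-27, 118, 115, 29) [-0.2, -3.4, -0.1] [-109.9, 0.2, 51.0]
(-17, 118, 105, 30) [-0.2, -4.4, -0.1] [-114.6, 0.2, 64.4]
```

View pics/d.png

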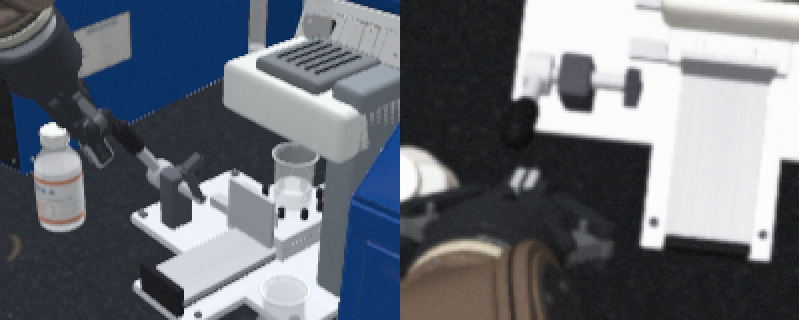

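The fingers, at (525,178) in the right half, are directly behind the grip at (518,120), and the bottle is clear. Now I push.

Call:
drive_tool(
  series=[
    [[0, 0, 0, -12, 0, 4, -1], [0, 0, 0, -21, 0, 3.5, -1], [0, 0, 0, -30, 0, 3, -1], [0, 0, 0, -38, 0, 2.5, -1], [0, 0, 0, -47, 0, 2, -1], [0, 0, 0, -54, 0, 4, -1], [0, 0, 0, -62, 0, 6, -1], [0, 0, 0, -62, 0, 6, -1]],
  ],
)

```text
time_s: 10.05
position: [0.5981, 0.1504, 0.1358]
eef_rot: [-3.139, 0.448, 3.023]
contact_force: [-4.0, -2.2, 0.9]
grip_width: -0.002
```

```bash
python3 -c "
from h import *
rows([(-75,118,136,26),(-62,118,134,26),(-50,118,130,26),(-38,118,123,26),(-27,118,115,26),(-17,118,105,26)])"
```

```text
t 10.05 unit mm [-89.  117.7 135.8] lean 25.7 side -0.003 F_unit [-3.7 -2.7  0.9] q [ 0.13  0.08  2.06 -0.19  0.58 -1.19] grip -0.0
(-75, 118, 136, 26) [-0.2, -0.3, -0.1] [-12.7, 0.4, 5.9]
(-62, 118, 134, 26) [-0.2, -0.3, -0.1] [-23.6, 0.4, 13.3]
(-50, 118, 130, 26) [-0.2, -0.3, -0.1] [-32.7, 0.5, 22.1]
(-38, 118, 123, 26) [-0.2, -0.3, -0.1] [-40.5, 0.5, 33.6]
(-27, 118, 115, 26) [-0.2, -0.3, -0.1] [-46.9, 0.6, 45.6]
(-17, 118, 105, 26) [-0.2, -0.3, -0.1] [-51.6, 0.6, 58.9]
```

The force shows contact with the lever at 3.7 N, so I continue over the high point.

Call:
drive_tool(
  series=[
    [[0, 0, 0, -6, 0, 3, -1], [0, 0, 0, -12.5, 0, 6, -1], [0, 0, 0, -18, 0, 9.5, -1], [0, 0, 0, -23.5, 0, 13.5, -1], [0, 0, 0, -28, 0, 18, -1], [0, 0, 0, -32.5, 0, 22, -1], [0, 0, 0, -36.5, 0, 28, -1], [0, 0, 0, -40.5, 0, 33.5, -1], [0, 0, 0, -40.5, 0, 33.5, -1]],
  ],
)

```text
time_s: 11.18
position: [0.6481, 0.1448, 0.1218]
eef_rot: [-3.14, 0.446, 3.024]
contact_force: [0.6, 0.6, 0.1]
grip_width: 0.0
```

```bash
python3 -c "
from h import *
rows([(-27,118,115,26),(-17,118,105,26)])
from cell import viewer
im,d=viewer.get_image('scene'); a=im[160:320,220:420,::-1]
im,d=viewer.get_image('top'); b=im[170:300,200:362,::-1]
cv2.imwrite('pics/e.png',np.hstack([cv2.resize(a,(400,320),interpolation=3),cv2.resize(b,(399,320),interpolation=3)]))"
```

```text
t 11.18 unit mm [-38.7 117.9 121.8] lean 25.6 side -0.003 F_unit [0.5 0.6 0.1] q [ 0.1   0.19  1.95 -0.18  0.57 -1.22] grip 0.0
(-27, 118, 115, 26) [-0.2, -0.4, -0.1] [-7.6, 0.1, 11.2]
(-17, 118, 105, 26) [-0.2, -0.4, -0.1] [-12.3, 0.2, 24.6]
```

View pics/e.png

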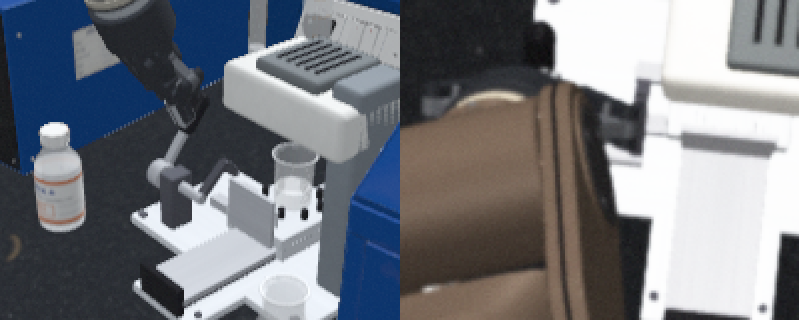

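```bash
python3 -c "
from h import *
from cell import viewer
for n in ('top','scene'):
    im,d=viewer.get_image(n); P=cloud(im,d,viewer.calibration(n)); Q=RU.inv().apply((P-OU).reshape(-1,3)).reshape(P.shape); x,y,h=Q.transpose(2,0,1)
    m=(im.max(-1)<60)&(h>.03)&(h<.17)&(abs(y-.125)<.03)&(x>-.03)&(x<.06)
    q=Q[m]; print(n,len(q))
    if len(q): print(np.round(np.percentile(q,[2,25,50,75,98],axis=0)*1e3))
show()"
```

```text
top 192
[[-28. 118. 125.]
 [-23. 122. 132.]
 [-18. 126. 139.]
 [-12. 130. 142.]
 [ -5. 134. 146.]]
scene 98
[[-28. 115. 109.]
 [-24. 117. 126.]
 [-20. 119. 133.]
 [-15. 122. 138.]
 [ -8. 129. 143.]]
t 11.38 unit mm [-38.9 118.  122.5] lean 25.6 side -0.003 F_unit [-0.  -0.4 -1.3] q [ 0.1   0.19  1.95 -0.18  0.57 -1.22] grip 0.0
```

The grip's angle is about 36°, right at the high point. I continue.

Call:
drive_tool(
  series=[
    [[0, 0, 0, -3, 0, 4, -1], [0, 0, 0, -6, 0, 8, -1], [0, 0, 0, -8, 0, 12, -1], [0, 0, 0, -10, 0, 17, -1], [0, 0, 0, -12, 0, 22, -1], [0, 0, 0, -12, 0, 22, -1]],
  ],
)

```text
time_s: 12.12
position: [0.6684, 0.1423, 0.1076]
eef_rot: [-3.14, 0.447, 3.024]
contact_force: [-0.2, -0.3, -1.2]
grip_width: -0.003
```

```bash
cat > g.py <<'E'
from h import *
from cell import viewer
for n in ('top','scene'):
    im,d=viewer.get_image(n); P=cloud(im,d,viewer.calibration(n)); Q=RU.inv().apply((P-OU).reshape(-1,3)).reshape(P.shape); x,y,h=Q.transpose(2,0,1)
    m=(im.max(-1)<60)&(h>.03)&(h<.17)&(abs(y-.125)<.03)&(x>-.02)&(x<.06)
    q=Q[m]; print(n,len(q)); cv2.imwrite(f'pics/{n}_f.png',im[:,:,::-1])
    if len(q): print(np.round(np.percentile(q,[2,50,98],axis=0)*1e3))
show()
E
python3 g.py
```

```text
top 156
[[  2. 118.  80.]
 [ 14. 125.  86.]
 [ 28. 132.  89.]]
scene 151
[[-18. 115.  67.]
 [  2. 119.  79.]
 [ 24. 130.  86.]]
t 12.22 unit mm [-18.3 117.9 108.1] lean 25.6 side -0.003 F_unit [-0.6 -0.8 -0.7] q [ 0.1   0.25  1.91 -0.18  0.55 -1.22] grip 0.0
```

The lever has snapped closed: the grip top is at z≈86 mm where 87 is expected. I retract clear and verify.

Call:
drive_tool(
  series=[
    [[0, 0, 0, 5, 0, -40, -1], [0, 0, 0, 10, 0, -90, -1], [0, 0, 0, 60, 0, -130, -1], [0, 0, 0, 100, 40, -160, -1], [0, 0, 0, 100, 100, -160, -1], [0, 0, 0, 100, 150, -160, -1], [0, 0, 0, 100, 150, -160, -1], [0, 0, 0, 100, 150, -160, -1]],
  ],
)

```text
time_s: 13.22
position: [0.5275, 0.3103, 0.2087]
eef_rot: [-3.139, 0.447, 3.024]
contact_force: [0.3, -1.0, 0.7]
grip_width: 0.001
```

```bash
python3 g.py; python3 look.py g | grep push; python3 - <<'E'
import cv2,numpy as np
a=cv2.imread('pics/scene_g.png')[160:380,220:440]; b=cv2.imread('pics/top_g.png')[100:330,180:450]
cv2.imwrite('pics/g.png',np.hstack([cv2.resize(a,(400,400),interpolation=3),cv2.resize(b,(400,400*230//270),interpolation=3) if 0 else cv2.resize(b,(400,400),interpolation=3)]))
E
```

```text
top 258
[[-14. 118.  78.]
 [  6. 125.  84.]
 [ 28. 133.  90.]]
scene 149
[[-18. 115.  67.]
 [  2. 119.  79.]
 [ 25. 130.  86.]]
t 13.32 unit mm [-177.3  267.4  208.8] lean 25.6 side -0.003 F_unit [0.1 0.1 0.7] q [ 0.46  0.01  1.97 -0.34  0.8  -0.8 ] grip 0.0
top push 166 [-55.2 -52.5 -48.7]
scene push 93 [-55.1 -52.9 -47.6]
```

View pics/g.png

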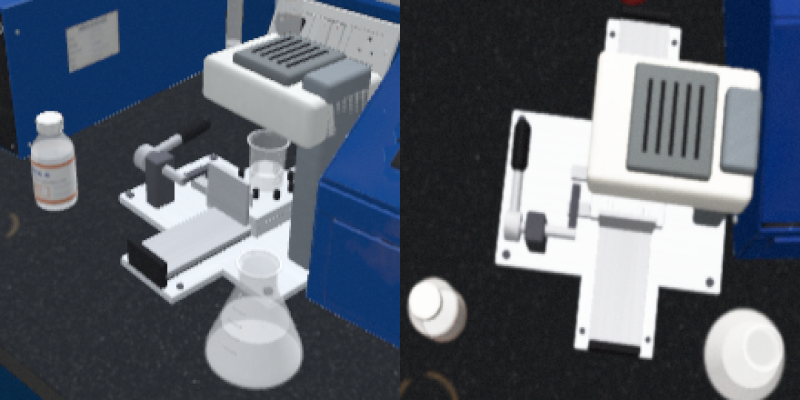

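The lever lies forward closed, the carrier is at the station, and the bottle and flask stand where they were. I hand in.

```bash
python3 -c "
from h import show; show()
from cell import job; print(job.finish_job())"
```

```text
t 13.43 unit mm [-177.1  267.3  208.9] lean 25.7 side -0.003 F_unit [ 0.  -0.4 -0.5] q [ 0.46  0.01  1.97 -0.34  0.8  -0.8 ] grip -0.0
the job is handed in; nothing more can be done
None
```

The carrier is in the station under the head and the cam lever is closed. I handed the job in at 13.4 s of the 43 s allowed.

- **Carrier:** I pushed it with the tool leaned 24–34° until it dropped over the first pin. The push face measured -55.1 mm in both cameras, against -56 mm for home. It read the same before and after the lever closed.
- **Lever:** I pushed the grip past its high point and it snapped shut. The grip top is about 84–86 mm up, as expected for closed.
- **Bottle and flask:** the last picture shows both standing where they were. I checked this by eye only, not by measurement.
- **Forces:** readings at the end of each move stayed under about 4 N. The arm was clear of everything at the end, reading under 1 N.

**What disagreed or went wrong:**
- The two cameras differed by about 4 mm along the rail, so I averaged them.
- My first 38° lean ran joints 3 and 5 up to the ends of their ranges. Joint 5 came to its end once more during the push, at about 34°. The motion stopped at the limits each time, and I reduced the lean.
- I never felt the full 8 N of the pin. The highest reading there was 3.6 N, so that the carrier is home rests on the images and on it moving about 5 mm ahead of the tool by itself.

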